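# Pump the ratchet hand press until it grips the magnet holder

## Task

Set the aluminium magnet holder on the press's steel plate, lengthwise between the sprung pad and the anvil, and let go of it. Then pump the press's trigger by squeezing it fully towards the fixed grip post and letting it spring right back, again and again, until the pad has pushed the holder against the anvil and sunk visibly, about 5 mm, on its spring; stop there, because one more pump crushes the holder. Finish while still holding the trigger squeezed; move the ram by its trigger only, and leave the mallet, nut and jar alone.

Things in the scene. Friction and masses are not known exactly. Their poses are not given: they have to be found in the camera images.
- press: green cast iron ratchet hand press bolted flat on the bench, base 90 x 300 x 10 mm (local x, y, z). Origin: centre of the base's underside. Its ram works along local +y towards the anvil. Two green cheeks, 21 to 31 mm either side of the axis, y -115 to -30 mm, top at z = 90 mm, carry the trigger pivot at y = -75, z = 73 mm
- anvil_face (a point): on the face of the anvil, a green block 70 mm wide (x) and 62 mm high at the +y end of the press; at press local 0, 115, 33 mm; axes as the press
- plate_centre (a point): centre of the top of the steel plate that the work is set on, at press local 0, 55, 16 mm; the plate is 80 mm wide (x) and reaches from y = -5 mm to the anvil; axes as the press
- grip_post (a point): fixed green grip post, 44 mm wide (x), 10 mm thick (y), top at z = 155 mm. The point: middle of its outer (-y) face, at press local 0, -106, 127 mm; axes as the press
- trigger_bar (a point): centre of the trigger's round bar (16 mm diameter, 50 mm long, along press x), 55 mm above the pivot; at rest at press local y = -65, z = 127 mm, fully squeezed y = -85 mm. Outside measure over post and bar: 49 mm at rest, 30 mm fully squeezed. Taken from above: one finger behind the post (-y), one beyond the bar (+y); nothing else there is higher than 90 mm
- trigger (a joint): trigger angle: 0 at rest, 0.35 rad fully squeezed (stop); squeezing moves the bar to -y, to the post. A spring returns it (3 to 5 N at the bar); driving the ram takes 7 N more, 15 N more when the pad presses. A full squeeze drives the ram 7 mm by a pawl on its teeth (the first one 3 to 11 mm); let it come right back (below 0.03 rad) to catch the next tooth
- ram (a joint): advance of the toothed ram along the press's +y, 0 to 75 mm (m); starts between 0 and 20 mm. A stiff brake (12 N) keeps it where it is left; it does not come back on release
- pad (a joint): how far the steel pad on the ram's front has sunk on its spring, 0 (free) to 20 mm (m). Pressing force = 2 N + 1.8 N per mm; full squeezes leave it at 0 until the holder meets the anvil, then at about 5 mm; one more would sink it to about 11 mm and crush the holder
- pad_face (a point): centre of the pad's front face, 34 mm wide (x) and 26 mm high, at press local y = 27 mm + ram - pad, z = 33 mm; axes as the press
- holder: aluminium ring magnet holder, a block 30 mm (own x) by 44 mm (own y) by 32 mm high with a dark ring magnet of 25 mm diameter let into its top, about 0.14 kg. Origin: centre of its underside. It goes on the steel plate with its 44 mm length along the press's y; the opening for it is 68 to 88 mm long at the start
- mallet: rubber mallet lying on the bench, black head 56 mm diameter and 80 mm long, wooden handle 220 mm towards its own -x. Origin: on the bench under the head's middle. Leave alone
- nut: brass hexagon nut, 27 mm across flats, 13 mm high, lying flat. Origin: centre of its underside. Leave alone
- jar: glass jar of ball bearings, 68 mm diameter, 94 mm high with its steel lid. Origin: centre of its underside. Leave alone
There are look-alikes about, which are no part of the job. Of the things that look like the holder, take the one that is farthest from the robot's base at the start.

How it is judged:
On the way, in this order (a step that is already met when the one before it is completed fails the run):
1. the holder stands on the steel plate between pad and anvil, lengthwise, and is let go (x of holder in the frame of press between -0.015 and 0.015 m and y of holder in the frame of press between 0.045 and 0.097 m and z of holder in the frame of press between 0.013 and 0.02 m and angle between the y axis of holder and the y axis of press, either way round below 0.25 rad and contact force between the fingers and holder below 0.1 N), for 0.2 s.
2. the trigger is squeezed fully (value of joint trigger above 0.3 rad).
3. the trigger is let back for the next pump (value of joint trigger below 0.08 rad).
At the end, for the whole second after the job is handed in: The holder stands flat on the plate, within 18 mm of the press axis, within 3 mm of the anvil and square to it (0.1 rad), pressed by the pad with 5 to 17 N (sunk about 2 to 8 mm), untouched by the robot, while the fingers hold the trigger squeezed (over 0.06 rad, over 3 N) (contact force between pad and holder between 5 and 17 N and contact force between the fingers and trigger above 3 N and value of joint trigger above 0.06 rad and y of holder in the frame of press above 0.09 m and x of holder in the frame of press between -0.018 and 0.018 m and z of holder in the frame of press between 0.013 and 0.02 m and angle between the y axis of holder and the y axis of press, either way round below 0.1 rad and angle between holder's own z axis and vertical below 0.1 rad and contact force between each of the arm, the fingers and holder below 0.5 N); the arm keeps its last pose, push and grip.
It fails at once if the holder is crushed: the pad presses it with more than 20 N (contact force between pad and holder above 20 N).
It fails at once if the robot pushes the ram or its pad directly with more than 5 N (contact force between any of the arm, the fingers and ram above 5 N).
It fails at once if the mallet, nut or jar is moved more than 30 mm (distance of any of mallet, nut, jar from where it was at the start of the episode above 0.03 m).
It also fails if it takes over 58 s, if anything falls off the work surface, if the arm or the gripper's body presses on something with over 40 N, if the wrist force passes 120 N, or if a joint passes its speed limit or range.

## Robot

A 7-joint arm with a two-finger parallel gripper is mounted at the origin on the work surface. World frame = base frame: x ahead of the robot, y to its left, z up, the work surface at z = 0. Lengths are in m, angles in rad, forces in N, time in s.
With the tool pointing down it reaches from about 0.4 to 0.85 m from the base axis. Payload 4.5 kg.
Tool frame: the origin (TCP) lies at the very end of the fingers, on their centre line; the grasp point (between the pads) lies 19 mm behind it; z points along the fingers, y is the line along which they close (so a half turn about z gives the same grasp; the last joint's range is limited). The gripper opens to 88 mm and grips with 3 to 60 N. Pads are 18 mm wide; open, the fingers measure 123 mm over their backs; the gripper's body (75 mm by 187 mm) begins 45 mm behind the grasp point.
Start: joints at [1.223, 0.689, -0.195, 1.565, 0.157, 0.902, -0.215], TCP at [0.233, -0.58, 0.239] pointing down, gripper open.
Joint ranges: [-3.01, 3.01], [-0.46, 2.08], [-1.47, 1.51], [0.13, 2.56], [-1, 4.14], [0.04, 2.09], [-2.66, 2.66]. Speed limits (rad/s): [2.57, 2.57, 3.14, 3.14, 3.14, 3.14, 3.14].

## Interface

Orientations are given as a unit quaternion [x, y, z, w].
In Python, from plant import r, optics gives the robot as it stands.
- The arm moves only by the tool servo_tool, never from a script. Its arguments are lists of equal length, an entry for each row: "translation": the shift along the tool's x, y, z in m, a list of three; "turn": the turn, a rotation vector about the tool's x, y, z in rad, a list of three. In form: {"translation": [[dx, dy, dz], ...], "turn": [[rx, ry, rz], ...]}. A call has 1 to 10 rows; each row shifts and turns the commanded pose from where the row before left it, along the tool's axes as they then stand; what a row does not reach is not made up. A row lasts 1/8 s, in which the tool goes at most 62.5 mm and 10.7 degrees, less where a joint would pass 70% of its speed; a pose out of reach is approached as far as the arm can. A call is refused whole if a number of a shift passes 0.0625 or a number of a turn 0.188, either way. A call with a gripper value outside its range is refused whole. "grip" is the opening, from 0 (shut) to 1 (fully open), set as the call begins (left out, the last holds). The fingers move at their own pace and stop on an object; "grip_force" is the grip in N (left out, the last holds). Time passes only in rows, so rows that do not move let the fingers close. It gives the time, the measured TCP pose, the force, the opening and the grip force at its end, in the units of the state.
- r.get_state(): the state, without advancing time (a new reading comes with each control period).
- optics.snapshot(name): name is "scene" or "top" or "wrist"; returns a dict with "img" (384x512x3 uint8, red, green, blue), "z_map" (384x512 float32, m along the optical axis (not along the pixel's ray), 0 where there is no reading), "mtx" (3x3 intrinsics, pixels), "R" (3x3) and "t" (3): a world point X has camera coordinates R X + t. Camera axes: x right, y down, z forward; pixel columns grow to the right and rows downward; lengths in m; the calibration is good to about 2 mm. A picture is of the moment at which its call begins.
- r.finish_job(): hands the job in; it is judged then, once.
The state is a dict: "clock": time; "q": joint angles; "qd": joint speeds; "joint_torque": joint torques, N m; "tool_pos": TCP position; "eef_rot": TCP orientation; "contact_force": force on the tool from outside, world axes, zero at the start; "moment": the same for the moment, N m; "opening": opening from 0.0 (shut) to 1.0 (fully open); "finger_force": force on a finger pad.
Only numpy, scipy, OpenCV 4.12 (cv2) and the standard library are available. Lean on these libraries where they do the work, as an engineer would, in place of code of your own. Each camera call takes 0.05 s, during which the arm holds its last target. There are 200 camera calls.

## Working session

There is one attempt and no reset: what is moved stays moved. The work goes in short steps, Python scripts to look and compute and a tool call to move; the robot and the scene stay as the last step left them, time stands still between calls to the robot, and variables do not carry over. Pictures are saved under pics/ and viewed, at most 10 in all, crops included, and the job is handed in when it is done.

Besides the shell and the picture viewer there is one more tool, called as name(argument=value, ...), one argument or row to a line, values as JSON. servo_tool: Moves the arm, as the interface text tells. Its arguments: {"type":"object","properties":{"translation":{"type":"array"},"turn":{"type":"array"},"grip":{"type":"number"},"grip_force":{"type":"number"}},"required":["translation","turn"]}

```bash
mkdir -p pics; cat > h.py <<'E'
import numpy as np, cv2
from plant import r, optics
from scipy.spatial.transform import Rotation as R
def snap(n):
    s=optics.snapshot(n); cv2.imwrite(f'pics/{n}_{r.get_state()["clock"]:.2f}.png',s['img'][...,::-1]); 
    z=s['z_map']; v,u=np.mgrid[:384,:512]; K=s['mtx']
    c=np.stack([(u-K[0,2])/K[0,0]*z,(v-K[1,2])/K[1,1]*z,z],-1)
    s['P']=(c-s['t'])@s['R']; return s
E
python3 - <<'E'
from h import *
a=snap('top');b=snap('scene')
np.savez('s0.npz',top=a['P'],scene=b['P'])
s=r.get_state();print(s)
im=np.vstack([a['img'],b['img']])
cv2.imwrite('pics/a.png',a['img'][...,::-1]);cv2.imwrite('pics/b.png',b['img'][...,::-1])
E
```

```text
{'clock': 0.1, 'q': array([ 1.22277694,  0.68987914, -0.19451884,  1.56621611,  0.15727775,
        0.90249149, -0.21510375]), 'qd': array([-2.63175091e-03, -1.59700415e-03, -3.10985492e-05, -3.03110367e-03,
        6.17032709e-04,  3.01659526e-04, -6.98495473e-04]), 'joint_torque': array([-3.75366726e-03, -5.28495455e+01, -1.27161842e+00, -1.53835684e+01,
       -5.25177957e-02,  2.01499817e-03,  5.05458127e-05]), 'tool_pos': array([ 0.2326397 , -0.57949336,  0.23800965]), 'eef_rot': array([ 9.81826503e-01,  1.89779012e-01, -2.01678893e-04, -7.77425249e-04]), 'contact_force': array([0.18166046, 0.52129071, 1.08480024]), 'moment': array([ 0.01273394, -0.04876843,  0.02225242]), 'finger_force': 0.0, 'opening': 0.995747756709697}
```

View pics/a.png

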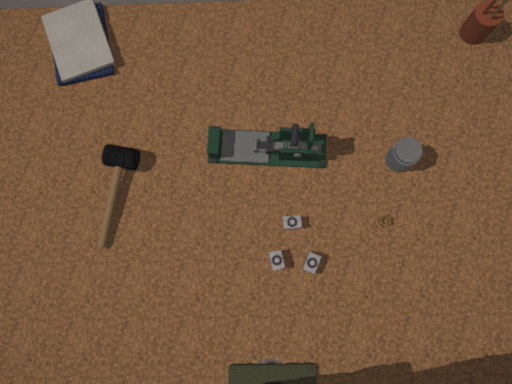

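View pics/b.png

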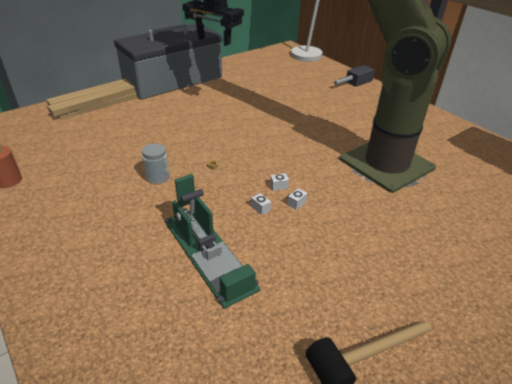

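The top view shows the three look-alikes at (292,222), (277,260) and (312,263), with the robot base near (273,375). The first looks farthest. The press has its anvil at (215,145) and its post at (312,133), and the jar is at (404,154), nut at (386,221), mallet at (121,157).

```bash
python3 - <<'E'
from h import *
a=snap('top');P=a['P']
for u,v in [(292,222),(277,260),(312,263)]:
    w=P[v-14:v+15,u-14:u+15].reshape(-1,3)
    t=w[(w[:,2]>.026)&(w[:,2]<.045)]
    c,s,ang=cv2.minAreaRect((t[:,:2]*1000).astype(np.float32)); print(u,v,c,s,ang,np.median(t[:,2]),np.linalg.norm(c), len(t))
# press: points in region by height
reg=P[115:175,200:335].reshape(-1,3); col=a['img'][115:175,200:335].reshape(-1,3).astype(int)
g=(col[:,1]>col[:,0]+12)
for lo,hi in [(.004,.013),(.013,.022),(.055,.068),(.08,.095),(.12,.14),(.145,.16)]:
    m=(reg[:,2]>lo)&(reg[:,2]<hi); t=reg[m]
    if len(t)>3: print(lo,hi,len(t),cv2.minAreaRect((t[:,:2]*1000).astype(np.float32)),t.min(0),t.max(0))
im=cv2.resize(a['img'][110:280,200:340],(700,850),interpolation=cv2.INTER_CUBIC)
c=np.hstack([cv2.resize(a['img'][110:180,200:340],(560,280),interpolation=3)]);d=cv2.resize(a['img'][205:280,220:360],(560,300),interpolation=3)
cv2.imwrite('pics/c.png',np.vstack([c,d])[...,::-1])
E
```

```text
292 222 (434.5897216796875, -55.67481231689453) (29.963476181030273, 43.78355407714844) 3.409237861633301 0.03320831357859979 438.1414279843321 230
277 260 (344.57318115234375, -16.592304229736328) (43.88847351074219, 29.533254623413086) 12.5016450881958 0.03312586793814826 344.97243618744096 231
312 263 (336.94500732421875, -99.75465393066406) (29.74873924255371, 43.73126983642578) 66.1346435546875 0.033339561641298046 351.4013786847519 240
0.004 0.013 1140 ((636.6767578125, 0.68792724609375), (345.4185485839844, 157.502685546875), 88.3822021484375) [ 0.55480945 -0.17242509  0.00400132] [0.71993213 0.17195015 0.01297519]
0.013 0.022 1484 ((626.8872680664062, -1.2672576904296875), (292.2424621582031, 89.69400024414062), 86.51012420654297) [ 0.5756652  -0.14837579  0.01300686] [0.67662902 0.14653448 0.0217766 ]
0.055 0.068 437 ((629.7722778320312, 17.51612091064453), (257.8532409667969, 69.44193267822266), 86.60588836669922) [ 0.58764862 -0.10921861  0.05521693] [0.67114832 0.14725243 0.06797654]
0.08 0.095 306 ((621.9146728515625, -70.21760559082031), (84.18488311767578, 70.87693786621094), 87.35797882080078) [ 0.586263   -0.11363723  0.08019157] [ 0.65689274 -0.02697787  0.09491455]
0.12 0.14 185 ((622.4083251953125, -80.19147491455078), (47.4564094543457, 51.59858703613281), 87.59213256835938) [ 0.5971388  -0.10301449  0.12174617] [ 0.64909517 -0.05570507  0.13914773]
0.145 0.16 97 ((619.7120971679688, -99.55740356445312), (9.380200386047363, 43.606788635253906), 87.37245178222656) [ 0.59800305 -0.10441158  0.14550544] [ 0.64140866 -0.09403792  0.15860606]
```

View pics/c.png

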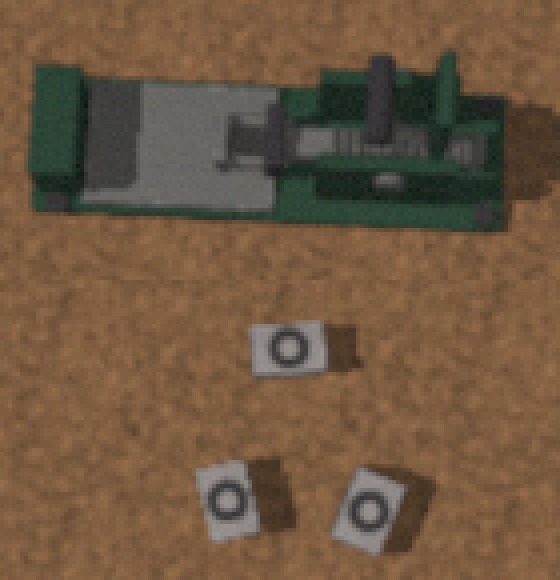

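The crop's upper half shows the press: anvil left, plate, pad at about (240,140), trigger bar (380,100), post (447,90). In the lower half, the single holder nearest the press at (290,348) is the farthest from the robot (438 mm, against 345 and 351 mm), so I take that one. Next I refine the press axis from the anvil and post.

```bash
python3 - <<'E'
from h import *
a=np.load('s0.npz')
from scipy.ndimage import label
P=a['top']
def rect(lo,hi,ylo,yhi):
    q=P[100:185,190:345].reshape(-1,3); t=q[(q[:,2]>lo)&(q[:,2]<hi)&(q[:,1]>ylo)&(q[:,1]<yhi)]
    R_=cv2.minAreaRect((t[:,:2]*1000).astype(np.float32)); print(lo,len(t),R_,np.median(t[:,2]));return np.array(R_[0])
an=rect(.058,.07,.09,.2); po=rect(.152,.165,-.2,-.085); ch=rect(.086,.097,-.2,0); ba=rect(.006,.0225,-.2,.2)
pad=rect(.04,.05,-.03,.09); bar=rect(.12,.145,-.085,-.04)
d=an-po; print(d,np.linalg.norm(d),'yaw',np.degrees(np.arctan2(-d[0],d[1])))
s=r.get_state(); m=R.from_quat(s['eef_rot']).as_matrix(); print(m.round(3), s['tool_pos'])
E
```

```text
0.058 337 ((636.164306640625, 130.9361572265625), (30.027191162109375, 68.90518188476562), 86.23429107666016) 0.06269004510329948
0.152 87 ((619.8984375, -99.3946762084961), (9.219855308532715, 44.57182312011719), 87.8822021484375) 0.15574954181767614
0.086 256 ((622.1914672851562, -70.99330139160156), (84.46146392822266, 62.77889633178711), 85.92523193359375) 0.09027974600936894
0.006 2438 ((644.0889282226562, 6.900726318359375), (364.046142578125, 223.72328186035156), 88.40772247314453) 0.014805094835204306
0.04 101 ((624.9574584960938, -1.1758537292480469), (73.0361328125, 42.84400939941406), 73.041259765625) 0.04709747013512709
0.12 160 ((622.45458984375, -63.835304260253906), (15.594053268432617, 51.23066711425781), 85.42523193359375) 0.13411438224429006
[ 16.26586914 230.33083344] 230.90446364197606 yaw -4.039498231830566
[[ 0.928  0.373 -0.001]
 [ 0.373 -0.928  0.001]
 [-0.    -0.001 -1.   ]] [ 0.23267508 -0.57958095  0.23810619]
```

```bash
cat >> h.py <<'E'
O=np.array([.62705,.0013]); yaw=np.radians(-4.0)
M=np.array([[np.cos(yaw),-np.sin(yaw)],[np.sin(yaw),np.cos(yaw)]])
def loc(x,y): return O+M@[x,y]
def plan(xy,z,xang,n,nt=None):
    """rows to move TCP to xy,z, with tool x axis at xang deg, tool z down"""
    s=r.get_state(); p=np.array(s['tool_pos']); T=R.from_quat(s['eef_rot'])
    a=np.radians(xang); G=R.from_matrix(np.array([[np.cos(a),np.sin(a),0],[np.sin(a),-np.cos(a),0],[0,0,-1]]).T)
    rv=(T.inv()*G).as_rotvec(); d=(np.array([*xy,z])-p)/n; nt=nt or n
    print('total tool-frame shift',(T.inv().apply(d*n)).round(4),'turn',rv.round(4))
    for i in range(n):
        if n>1: print(T.inv().apply(d).round(4).tolist(),(rv/nt if i<nt else rv*0).round(4).tolist())
        if i<nt: T=T*R.from_rotvec(rv/nt)
E
python3 -c "
from h import *
plan((.4346,-.0557),.12,93.4,10)
print(loc(0,88),loc(0,-85))"
```

```text
total tool-frame shift [ 0.3826 -0.4107  0.1186] turn [-1.2000e-03 -8.0000e-04 -1.2483e+00]
[0.0383, -0.0411, 0.0119] [-0.0001, -0.0001, -0.1248]
[0.0431, -0.036, 0.0119] [-0.0001, -0.0001, -0.1248]
[0.0472, -0.0303, 0.0118] [-0.0001, -0.0001, -0.1248]
[0.0506, -0.0242, 0.0118] [-0.0001, -0.0001, -0.1248]
[0.0533, -0.0177, 0.0118] [-0.0001, -0.0001, -0.1248]
[0.0551, -0.011, 0.0118] [-0.0001, -0.0001, -0.1248]
[0.056, -0.004, 0.0118] [-0.0001, -0.0001, -0.1248]
[0.0561, 0.003, 0.0118] [-0.0001, -0.0001, -0.1248]
[0.0553, 0.0099, 0.0118] [-0.0001, -0.0001, -0.1248]
[0.0536, 0.0167, 0.0118] [-0.0001, -0.0001, -0.1248]
[ 6.76561969 87.78693642] [ -5.30225027 -84.79164427]
```

servo_tool(
  translation=[
    [0.038,-0.041,0.012],
    [0.043,-0.036,0.012],
    [0.047,-0.03,0.012],
    [0.051,-0.024,0.012],
    [0.053,-0.018,0.012],
    [0.055,-0.011,0.012],
    [0.056,-0.004,0.012],
    [0.056,0.003,0.012],
    [0.055,0.01,0.012],
    [0.054,0.017,0.012],
  ],
  turn=[
    [0,0,-0.125],
    [0,0,-0.125],
    [0,0,-0.125],
    [0,0,-0.125],
    [0,0,-0.125],
    [0,0,-0.125],
    [0,0,-0.125],
    [0,0,-0.125],
    [0,0,-0.125],
    [0,0,-0.125],
  ],
  grip=0.7,
  grip_force=20,
)

```text
clock: 1.4
tool_pos: [0.4353, -0.055, 0.1182]
eef_rot: [0.684, 0.73, 0.0, 0.0]
contact_force: [0.9, -0.6, 0.8]
opening: 0.697
finger_force: 0.0
```

servo_tool(
  translation=[
    [0,0,0],
    [0,0,0],
  ],
  turn=[
    [0,0,0],
    [0,0,0],
  ],
)

```text
clock: 1.65
tool_pos: [0.4341, -0.0572, 0.1186]
eef_rot: [0.685, 0.728, -0.001, -0.0]
contact_force: [0.1, -1.9, -0.3]
opening: 0.698
finger_force: 0.0
```

```bash
python3 -c "
from h import *
plan((.4346,-.0557),.009,93.4,1)"
```

```text
total tool-frame shift [0.0016 0.0007 0.1096] turn [-0.0012  0.0009  0.0009]
```

servo_tool(
  translation=[
    [0.0015,0.0005,0.03],
    [0,0,0.03],
    [0,0,0.025],
    [0,0,0.015],
    [0,0,0.008],
    [0,0,0],
    [0,0,0],
  ],
  turn=[
    [0,0,0],
    [0,0,0],
    [0,0,0],
    [0,0,0],
    [0,0,0],
    [0,0,0],
    [0,0,0],
  ],
)

```text
clock: 2.52
tool_pos: [0.4383, -0.0583, 0.0272]
eef_rot: [0.686, 0.727, -0.003, 0.0]
contact_force: [-0.1, 0.2, 0.2]
opening: 0.701
finger_force: 0.0
```

servo_tool(
  translation=[
    [0,0,0],
    [0,0,0],
    [0,0,0],
    [0,0,0],
    [0,0,0],
    [0,0,0],
  ],
  turn=[
    [0,0,0],
    [0,0,0],
    [0,0,0],
    [0,0,0],
    [0,0,0],
    [0,0,0],
  ],
  grip=0.2,
)

```text
clock: 3.28
tool_pos: [0.4378, -0.0571, 0.0269]
eef_rot: [0.685, 0.728, -0.003, -0.0]
contact_force: [-3.3, 0.4, 4.8]
opening: 0.337
finger_force: 20.0
```

servo_tool(
  translation=[
    [0,0,-0.02],
    [0,0,-0.04],
    [0,0,-0.04],
    [0,0,-0.02],
    [0,0,0],
    [0,0,0],
  ],
  turn=[
    [0,0,0],
    [0,0,0],
    [0,0,0],
    [0,0,0],
    [0,0,0],
    [0,0,0],
  ],
)

```text
clock: 4.03
tool_pos: [0.4395, -0.0572, 0.1425]
eef_rot: [0.686, 0.728, -0.002, 0.002]
contact_force: [0.5, 0.0, -2.9]
opening: 0.336
finger_force: 20.0
```

```bash
python3 - <<'E'
from h import *
s=r.get_state()
print(s['tool_pos'],s['opening'])
a=snap('top'); P=a['P'].reshape(-1,3)
w=snap('wrist'); cv2.imwrite('pics/w1.png',w['img'][...,::-1])
t=P[(abs(P[:,0]-.36)<.2)&(abs(P[:,1]+.05)<.1)&(P[:,2]>.026)&(P[:,2]<.04)]; print(len(t))
E
```

```text
[ 0.43951604 -0.05718079  0.14250396] 0.3358343129675833
451
```

View pics/w1.png

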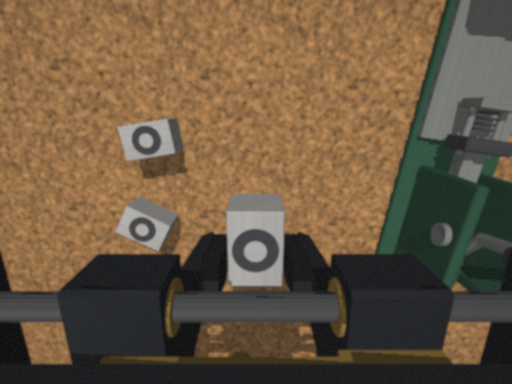

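The wrist view shows the holder between the fingers at (255,240), the other two at (147,140) and (147,225), and the press on the right. The descent stopped short (TCP z 0.027), so the grip is shallow. I'll set it down and regrip deeper.

servo_tool(
  translation=[
    [0,0,0.018],
    [0,0,0.018],
    [0,0,0.018],
    [0,0,0.018],
    [0,0,0.018],
    [0,0,0.014],
    [0,0,0.008],
    [0,0,0],
    [0,0,0],
  ],
  turn=[
    [0,0,0],
    [0,0,0],
    [0,0,0],
    [0,0,0],
    [0,0,0],
    [0,0,0],
    [0,0,0],
    [0,0,0],
    [0,0,0],
  ],
)

```text
clock: 5.25
tool_pos: [0.4396, -0.0574, 0.0311]
eef_rot: [0.685, 0.728, -0.002, 0.002]
contact_force: [-0.5, -1.0, -2.2]
opening: 0.337
finger_force: 20.0
```

servo_tool(
  translation=[
    [0,0,0.003],
    [0,0,0],
    [0,0,0],
  ],
  turn=[
    [0,0,0],
    [0,0,0],
    [0,0,0],
  ],
)

```text
clock: 5.62
tool_pos: [0.4398, -0.0577, 0.0285]
eef_rot: [0.686, 0.728, -0.002, 0.002]
contact_force: [0.0, 0.6, -1.1]
opening: 0.333
finger_force: 20.0
```

servo_tool(
  translation=[
    [0,0,0],
    [0,0,0],
    [0,0,0.004],
    [0,0,0.006],
    [0,0,0.006],
    [0,0,0],
    [0,0,0],
  ],
  turn=[
    [0,0,0],
    [0,0,0],
    [0,0,0],
    [0,0,0],
    [0,0,0],
    [0,0,0],
    [0,0,0],
  ],
  grip=0.65,
)

```text
clock: 6.5
tool_pos: [0.4397, -0.0577, 0.0124]
eef_rot: [0.685, 0.728, -0.002, 0.002]
contact_force: [-0.2, 0.8, -0.2]
opening: 0.651
finger_force: 0.0
```

```bash
python3 - <<'E'
from h import *
s=r.get_state()
print(s['tool_pos'],s['opening'])
plan((.4346,-.0557),.009,93.4,1)
E
```

```text
[ 0.43968022 -0.05772243  0.01242324] 0.651123504811292
total tool-frame shift [ 0.0023 -0.0049  0.0034] turn [-0.0002  0.0055  0.001 ]
```

servo_tool(
  translation=[
    [0,0,0],
    [0,0,0],
    [0,0,0],
    [0,0,0],
    [0,0,0],
  ],
  turn=[
    [0,0,0],
    [0,0,0],
    [0,0,0],
    [0,0,0],
    [0,0,0],
  ],
  grip=0.2,
  grip_force=25,
)

```text
clock: 7.12
tool_pos: [0.4397, -0.0577, 0.0124]
eef_rot: [0.685, 0.728, -0.002, 0.002]
contact_force: [0.3, 0.8, 1.0]
opening: 0.339
finger_force: 25.0
```

servo_tool(
  translation=[
    [0,0,-0.02],
    [0,0,-0.03],
    [0,0,-0.03],
    [0,0,-0.03],
    [0,0,-0.02],
    [0,0,0],
    [0,0,0],
  ],
  turn=[
    [0,0,0],
    [0,0,0],
    [0,0,0],
    [0,0,0],
    [0,0,0],
    [0,0,0],
    [0,0,0],
  ],
)

```text
clock: 8.0
tool_pos: [0.4397, -0.0581, 0.1325]
eef_rot: [0.686, 0.728, -0.003, 0.003]
contact_force: [0.5, 0.0, -2.1]
opening: 0.341
finger_force: 25.0
```

```bash
python3 - <<'E'
from h import *
w=snap('wrist'); s=r.get_state(); T=R.from_quat(s['eef_rot'])
# holder top points in tool frame
q=T.inv().apply(w['P'].reshape(-1,3)-s['tool_pos']).reshape(384,512,3)
m=(abs(q[...,1])<.018)&(abs(q[...,0])<.06)&(q[...,2]>-.05)&(q[...,2]<.03)&(w['z_map']>0)
t=q[m]; print(len(t),np.percentile(t,[1,50,99],axis=0).round(4))
top=t[(t[:,2]<-.012)&(abs(t[:,1])<.012)]
c=np.linalg.lstsq(np.c_[top[:,:2],np.ones(len(top))],top[:,2],rcond=None)[0];print(c,len(top),top[:,0].min(),top[:,0].max())
plan(loc(0,.080),.14,86,10)
print(s['tool_pos'],s['opening'])
E
```

```text
6508 [[-0.0123 -0.0175 -0.0447]
 [ 0.0089  0.0003 -0.0195]
 [ 0.0236  0.0174  0.0095]]
[ 0.05430915 -0.00436621 -0.01986685] 3697 -0.013474532242248954 0.0239505867736803
total tool-frame shift [ 0.1272  0.2011 -0.0091] turn [-0.0008  0.0092  0.1299]
[0.0127, 0.0201, -0.0009] [-0.0001, 0.0009, 0.013]
[0.013, 0.0199, -0.0009] [-0.0001, 0.0009, 0.013]
[0.0132, 0.0198, -0.0009] [-0.0001, 0.0009, 0.013]
[0.0135, 0.0196, -0.0009] [-0.0001, 0.0009, 0.013]
[0.0138, 0.0194, -0.0009] [-0.0001, 0.0009, 0.013]
[0.014, 0.0192, -0.0008] [-0.0001, 0.0009, 0.013]
[0.0143, 0.0191, -0.0008] [-0.0001, 0.0009, 0.013]
[0.0145, 0.0189, -0.0008] [-0.0001, 0.0009, 0.013]
[0.0147, 0.0187, -0.0008] [-0.0001, 0.0009, 0.013]
[0.015, 0.0185, -0.0008] [-0.0001, 0.0009, 0.013]
[ 0.43956318 -0.05803755  0.13230403] 0.33998966263393476
```

servo_tool(
  translation=[
    [0.0128,0.02,-0.001],
    [0.013,0.02,-0.001],
    [0.0134,0.02,-0.001],
    [0.0135,0.0196,-0.001],
    [0.0138,0.0194,-0.001],
    [0.014,0.0192,-0.001],
    [0.0143,0.019,-0.001],
    [0.0145,0.019,0],
    [0.0147,0.0187,0],
    [0.015,0.0185,0],
  ],
  turn=[
    [0,0,0.013],
    [0,0,0.013],
    [0,0,0.013],
    [0,0,0.013],
    [0,0,0.013],
    [0,0,0.013],
    [0,0,0.013],
    [0,0.003,0.013],
    [0,0.003,0.013],
    [0,0.003,0.013],
  ],
)

```text
clock: 9.3
tool_pos: [0.6332, 0.0818, 0.1374]
eef_rot: [0.731, 0.682, -0.001, 0.0]
contact_force: [1.8, 0.4, -0.9]
opening: 0.34
finger_force: 25.0
```

servo_tool(
  translation=[
    [0,0,0],
    [0,0,0],
  ],
  turn=[
    [0,0,0],
    [0,0,0],
  ],
)

```text
clock: 9.55
tool_pos: [0.6322, 0.0807, 0.138]
eef_rot: [0.731, 0.682, -0.001, 0.0]
contact_force: [-0.4, 0.0, -1.6]
opening: 0.34
finger_force: 25.0
```

```bash
python3 - <<'E'
from h import *
s=r.get_state(); print(s['tool_pos'])
plan(loc(0,.084),.0295,86,1)
w=snap('wrist'); cv2.imwrite('pics/w2.png',w['img'][...,::-1])
T=R.from_quat(s['eef_rot']);q=T.inv().apply(w['P'].reshape(-1,3)-s['tool_pos'])
m=(abs(q[:,1])<.012)&(abs(q[:,0])<.06)&(q[:,2]>-.04)&(q[:,2]<-.012);top=q[m]
print(np.linalg.lstsq(np.c_[top[:,:2],np.ones(len(top))],top[:,2],rcond=None)[0],top[:,0].max())
E
```

```text
[0.63215617 0.08074894 0.13801162]
total tool-frame shift [0.0046 0.0006 0.1085] turn [-0.0012  0.0019  0.0003]
[ 0.05341363 -0.00782678 -0.01955131] 0.024105300388932997
```

View pics/w2.png

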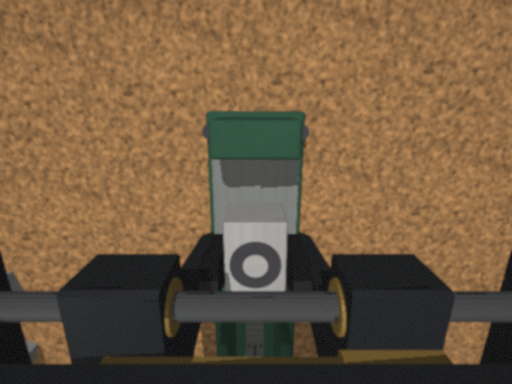

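The wrist view shows the holder at (255,250), centred on the plate and square to the anvil at (255,135). I'll shift it and lower it.

servo_tool(
  translation=[
    [0.0045,0.0005,0.012],
    [0,0,0.018],
    [0,0,0.018],
    [0,0,0.018],
    [0,0,0.018],
    [0,0,0.014],
    [0,0,0.006],
    [0,0,0],
    [0,0,0],
  ],
  turn=[
    [0,0,0],
    [0,0,0],
    [0,0,0],
    [0,0,0],
    [0,0,0],
    [0,0,0],
    [0,0,0],
    [0,0,0],
    [0,0,0],
  ],
)

```text
clock: 10.72
tool_pos: [0.635, 0.0862, 0.0359]
eef_rot: [0.731, 0.682, 0.001, 0.001]
contact_force: [0.5, -0.1, -1.4]
opening: 0.34
finger_force: 25.0
```

```bash
python3 - <<'E'
from h import *
s=r.get_state(); print(s['tool_pos'],s['contact_force'])
plan(loc(0,.084),.0285,86,1)
E
```

```text
[0.63500065 0.08623941 0.03593419] [ 0.47771174 -0.10017615 -1.39281727]
total tool-frame shift [-0.0013 -0.002   0.0074] turn [ 0.0026 -0.0007 -0.0003]
```

servo_tool(
  translation=[
    [-0.001,-0.002,0.003],
    [0,0,0.003],
    [0,0,0.001],
    [0,0,0],
    [0,0,0],
  ],
  turn=[
    [0,0,0],
    [0,0,0],
    [0,0,0],
    [0,0,0],
    [0,0,0],
  ],
)

```text
clock: 11.35
tool_pos: [0.6323, 0.085, 0.0285]
eef_rot: [0.731, 0.682, 0.0, 0.0]
contact_force: [-1.8, -0.4, 2.1]
opening: 0.338
finger_force: 25.0
```

servo_tool(
  translation=[
    [0,0,0],
    [0,0,0],
    [0,0,0],
    [0,0,-0.01],
    [0,0,-0.03],
    [0,0,-0.04],
    [0,0,-0.05],
    [0,0,-0.04],
    [0,0,-0.03],
    [0,0,0],
  ],
  turn=[
    [0,0,0],
    [0,0,0],
    [0,0,0],
    [0,0,0],
    [0,0,0],
    [0,0,0],
    [0,0,0],
    [0,0,0],
    [0,0,0],
    [0,0,0],
  ],
  grip=0.55,
)

```text
clock: 12.6
tool_pos: [0.6336, 0.086, 0.2316]
eef_rot: [0.731, 0.682, 0.003, 0.002]
contact_force: [-0.4, -0.0, -0.4]
opening: 0.549
finger_force: 0.0
```

```bash
python3 - <<'E'
from h import *
s=r.get_state(); print(s['tool_pos'],s['opening'])
w=snap('wrist'); cv2.imwrite('pics/w3.png',w['img'][...,::-1])
p=w['P'].reshape(-1,3); l=(p[:,:2]-O)@M
m=(abs(l[:,0])<.03)&(l[:,1]>.055)&(l[:,1]<.113)&(p[:,2]>.044)&(p[:,2]<.053)
print(m.sum(),cv2.minAreaRect((l[m]*1000).astype(np.float32)),np.median(p[m,2]))
plan(loc(0,-.085),.235,176,10)
plan(loc(0,-.085),.235,-4,10)
print(s['q'])
E
```

```text
[0.63359491 0.0860108  0.23157157] 0.5486190707076855
1000 ((0.2609214782714844, 85.29045104980469), (29.74790382385254, 43.526615142822266), 0.5717681646347046) 0.047786546165190846
total tool-frame shift [-0.1692  0.0005 -0.0056] turn [ 0.0034  0.0024 -1.571 ]
[-0.0169, 0.0, -0.0006] [0.0003, 0.0002, -0.1571]
[-0.0167, -0.0026, -0.0006] [0.0003, 0.0002, -0.1571]
[-0.0161, -0.0052, -0.0006] [0.0003, 0.0002, -0.1571]
[-0.0151, -0.0076, -0.0006] [0.0003, 0.0002, -0.1571]
[-0.0137, -0.0099, -0.0006] [0.0003, 0.0002, -0.1571]
[-0.012, -0.0119, -0.0006] [0.0003, 0.0002, -0.1571]
[-0.01, -0.0137, -0.0006] [0.0003, 0.0002, -0.1571]
[-0.0077, -0.0151, -0.0006] [0.0003, 0.0002, -0.1571]
[-0.0053, -0.0161, -0.0006] [0.0003, 0.0002, -0.1571]
[-0.0027, -0.0167, -0.0006] [0.0003, 0.0002, -0.1571]
total tool-frame shift [-0.1692  0.0005 -0.0056] turn [ 0.0024 -0.0034  1.5706]
[-0.0169, 0.0, -0.0006] [0.0002, -0.0003, 0.1571]
[-0.0167, 0.0027, -0.0006] [0.0002, -0.0003, 0.1571]
[-0.0161, 0.0053, -0.0005] [0.0002, -0.0003, 0.1571]
[-0.0151, 0.0077, -0.0005] [0.0002, -0.0003, 0.1571]
[-0.0137, 0.01, -0.0005] [0.0002, -0.0003, 0.1571]
[-0.0119, 0.012, -0.0005] [0.0002, -0.0003, 0.1571]
[-0.0099, 0.0137, -0.0005] [0.0002, -0.0003, 0.1571]
[-0.0076, 0.0151, -0.0005] [0.0002, -0.0003, 0.1571]
[-0.0052, 0.0161, -0.0005] [0.0002, -0.0003, 0.1571]
[-0.0026, 0.0167, -0.0005] [0.0002, -0.0003, 0.1571]
[ 0.13758557  0.77918598 -0.66131605  1.52004805  0.53234523  1.01981619
 -0.73379703]
```

View pics/w3.png

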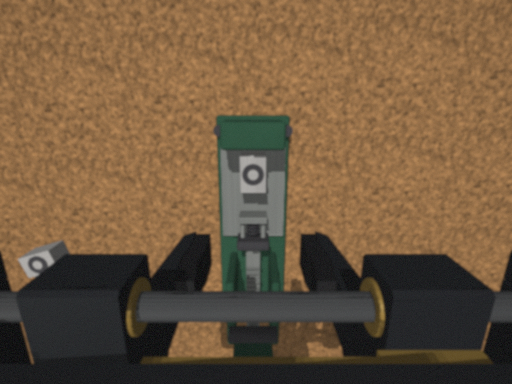

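Holder stands at local (0.3, 85.3) mm, square (picture: holder at (253,175), pad at (253,243)). Now I turn towards the trigger, starting with a short move to see which way joint 7 goes.

servo_tool(
  translation=[
    [-0.017,0,-0.001],
    [-0.017,0.0025,-0.001],
  ],
  turn=[
    [0,0,0.157],
    [0,0,0.157],
  ],
  grip=0.85,
)

```text
clock: 12.9
tool_pos: [0.6285, 0.0504, 0.2287]
eef_rot: [0.83, 0.557, -0.001, -0.0]
contact_force: [0.1, 0.0, -0.2]
opening: 0.751
finger_force: 0.0
```

```bash
python3 - <<'E'
from h import *
s=r.get_state(); print(s['q'],s['tool_pos'])
plan(loc(0,-.091),.235,-4,9)
b=snap('scene'); cv2.imwrite('pics/b2.png',cv2.resize(b['img'][160:310,140:290],(600,600),interpolation=3)[...,::-1])
np.save('sc1.npy',b['P'])
E
```

```text
[ 0.15560527  0.75712842 -0.5803842   1.54500439  0.46957876  0.98342769
 -0.95231709] [0.62848214 0.05042189 0.22868264]
total tool-frame shift [-0.1324  0.0458 -0.0062] turn [-4.0000e-04  1.6000e-03  1.2522e+00]
[-0.0147, 0.0051, -0.0007] [-0.0, 0.0002, 0.1391]
[-0.0139, 0.0071, -0.0007] [-0.0, 0.0002, 0.1391]
[-0.0128, 0.0089, -0.0007] [-0.0, 0.0002, 0.1391]
[-0.0114, 0.0106, -0.0007] [-0.0, 0.0002, 0.1391]
[-0.0098, 0.0121, -0.0007] [-0.0, 0.0002, 0.1391]
[-0.008, 0.0133, -0.0007] [-0.0, 0.0002, 0.1391]
[-0.0061, 0.0143, -0.0007] [-0.0, 0.0002, 0.1391]
[-0.0041, 0.015, -0.0007] [-0.0, 0.0002, 0.1391]
[-0.0019, 0.0154, -0.0007] [-0.0, 0.0002, 0.1391]
```

View pics/b2.png

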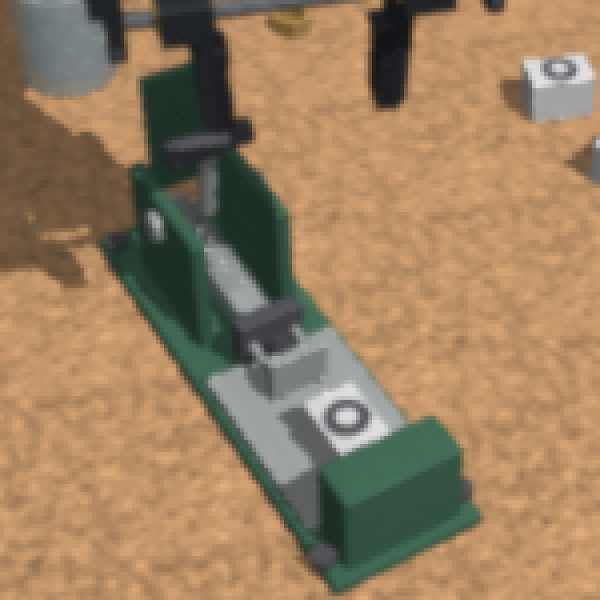

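The scene crop shows holder (347,417), pad (290,360) and anvil (395,480) all clear of each other. A positive turn takes joint 7 towards its limit, so I turn the other way.

```bash
python3 - <<'E'
from h import *
plan(loc(0,-.091),.235,176,10)
p=np.load('sc1.npy').reshape(-1,3); l=(p[:,:2]-O)@M*1000
for lo,hi in [(.040,.050),(.026,.040)]:
    m=(abs(l[:,0])<12)&(l[:,1]>0)&(l[:,1]<114)&(p[:,2]>lo)&(p[:,2]<hi)
    print(lo,np.histogram(l[m,1],bins=np.arange(0,116,4)))
E
```

```text
total tool-frame shift [-0.1288  0.0453 -0.0057] turn [-0.0038  0.0029 -1.8977]
[-0.0129, 0.0045, -0.0006] [-0.0004, 0.0003, -0.1898]
[-0.0135, 0.002, -0.0006] [-0.0004, 0.0003, -0.1898]
[-0.0136, -0.0006, -0.0006] [-0.0004, 0.0003, -0.1898]
[-0.0133, -0.0031, -0.0006] [-0.0004, 0.0003, -0.1898]
[-0.0125, -0.0056, -0.0006] [-0.0004, 0.0003, -0.1898]
[-0.0112, -0.0078, -0.0006] [-0.0004, 0.0003, -0.1898]
[-0.0095, -0.0098, -0.0006] [-0.0004, 0.0003, -0.1898]
[-0.0075, -0.0114, -0.0006] [-0.0004, 0.0003, -0.1898]
[-0.0052, -0.0126, -0.0006] [-0.0004, 0.0003, -0.1898]
[-0.0027, -0.0134, -0.0006] [-0.0004, 0.0003, -0.1898]
0.04 (array([25,  0,  0,  1,  0,  1, 10, 19, 15,  0,  0,  0,  0,  0,  0,  4, 11,
       15, 18, 16, 17, 14, 20, 14, 21, 15, 10,  0]), array([  0,   4,   8,  12,  16,  20,  24,  28,  32,  36,  40,  44,  48,
        52,  56,  60,  64,  68,  72,  76,  80,  84,  88,  92,  96, 100,
       104, 108, 112]))
0.026 (array([28,  3, 13, 11,  5,  0,  0, 16, 25,  0,  0,  0,  0,  0,  0,  0,  0,
        0,  0,  0,  0,  0,  0,  0,  0,  0,  0,  0]), array([  0,   4,   8,  12,  16,  20,  24,  28,  32,  36,  40,  44,  48,
        52,  56,  60,  64,  68,  72,  76,  80,  84,  88,  92,  96, 100,
       104, 108, 112]))
```

servo_tool(
  translation=[
    [-0.013,0.0045,-0.0006],
    [-0.0135,0.002,-0.0006],
    [-0.0136,-0.0006,-0.0006],
    [-0.0133,-0.003,-0.0006],
    [-0.0125,-0.0055,-0.0006],
    [-0.0112,-0.0078,-0.0006],
    [-0.0095,-0.0098,-0.0006],
    [-0.0075,-0.0114,-0.0006],
    [-0.005,-0.0126,-0.0006],
    [-0.0027,-0.0134,-0.0006],
  ],
  turn=[
    [0,0,-0.185],
    [0,0,-0.185],
    [0,0,-0.185],
    [0,0,-0.185],
    [0,0,-0.185],
    [0,0,-0.185],
    [0,0,-0.185],
    [0,0,-0.185],
    [0,0,-0.185],
    [0,0,-0.185],
  ],
)

```text
clock: 14.2
tool_pos: [0.6197, -0.0853, 0.235]
eef_rot: [0.048, 0.999, 0.0, -0.0]
contact_force: [-0.2, 0.1, 0.2]
opening: 0.852
finger_force: 0.0
```

servo_tool(
  translation=[
    [0,0,0],
    [0,0,0],
  ],
  turn=[
    [0,0,0],
    [0,0,0],
  ],
)

```text
clock: 14.45
tool_pos: [0.62, -0.0841, 0.2357]
eef_rot: [0.053, 0.999, 0.001, 0.0]
contact_force: [-0.1, -0.0, -0.6]
opening: 0.85
finger_force: 0.0
```

```bash
python3 - <<'E'
from h import *
s=r.get_state(); print(s['q'],s['tool_pos'])
plan(loc(0,-.091),.190,176,1)
E
```

```text
[ 0.58112971  0.88605761 -1.06561427  1.54337189  0.81167014  1.2042203
  0.83328194] [ 0.62003915 -0.08413085  0.23571357]
total tool-frame shift [-0.0012 -0.0053  0.0457] turn [ 0.0011  0.0005 -0.0362]
```

servo_tool(
  translation=[
    [-0.001,-0.005,0.01],
    [0,0,0.018],
    [0,0,0.018],
    [0,0,0],
    [0,0,0],
  ],
  turn=[
    [0,0,-0.036],
    [0,0,0],
    [0,0,0],
    [0,0,0],
    [0,0,0],
  ],
)

```text
clock: 15.08
tool_pos: [0.621, -0.0898, 0.1903]
eef_rot: [0.034, 0.999, 0.0, 0.001]
contact_force: [-0.5, 0.3, 1.1]
opening: 0.854
finger_force: 0.0
```

```bash
python3 - <<'E'
from h import *
s=r.get_state(); print(s['tool_pos'])
plan(loc(0,-.091),.110,176,1)
E
```

```text
[ 0.62097898 -0.0897802   0.19031632]
total tool-frame shift [0.0004 0.0002 0.0803] turn [0.0007 0.0016 0.0012]
```

servo_tool(
  translation=[
    [0,0,0.016],
    [0,0,0.016],
    [0,0,0.016],
    [0,0,0.016],
    [0,0,0.012],
    [0,0,0.004],
    [0,0,0],
    [0,0,0],
  ],
  turn=[
    [0,0,0],
    [0,0,0],
    [0,0,0],
    [0,0,0],
    [0,0,0],
    [0,0,0],
    [0,0,0],
    [0,0,0],
  ],
)

```text
clock: 16.08
tool_pos: [0.6214, -0.09, 0.1109]
eef_rot: [0.034, 0.999, 0.0, 0.001]
contact_force: [-0.2, 0.4, -0.3]
opening: 0.852
finger_force: 0.0
```

```bash
cat >> h.py <<'E'
def look(view=None):
    s=r.get_state(); print('tool local',((s['tool_pos'][:2]-O)@M*1000).round(1),s['tool_pos'][2].round(4),'open mm',s['opening']*88)
    b=snap('scene'); p=b['P'].reshape(-1,3); l=(p[:,:2]-O)@M*1000
    f=lambda xw,lo,hi,y0,y1:l[(abs(l[:,0])<xw)&(l[:,1]>y0)&(l[:,1]<y1)&(p[:,2]>lo)&(p[:,2]<hi)]
    t=f(16,.043,.052,20,114); y=np.sort(t[:,1]); print('top pts hist',np.histogram(y,bins=np.arange(20,117,3))[0])
    sd=f(14,.024,.042,24,75); print('pad face n',len(sd),np.percentile(sd[:,1],[10,50,80,90]).round(1) if len(sd) else '')
    br=f(22,.125,.150,-90,-50); print('bar y',np.percentile(br[:,1],[10,50,90]).round(1) if len(br) else '')
    if view: cv2.imwrite(view,cv2.resize(b['img'][160:310,140:290],(600,600),interpolation=3)[...,::-1])
E
python3 - <<'E'
from h import *
look(); plan(loc(0,-.091),.110,176,1)
E
```

```text
tool local [  0.7 -91.5] 0.1109 open mm 74.95857838721636
top pts hist [ 0  2 17 14  9  0  0  0  0  0  0  0  0  0  2 17 21 11 16 16 16 16 13 18
 14 20 17 16 14  0  0  0]
pad face n 77 [31.3 32.9 34.3 69.6]
bar y [-65.9 -58.9 -56.4]
total tool-frame shift [0.0007 0.0005 0.0009] turn [0.0004 0.0026 0.0009]
```

First squeeze.

servo_tool(
  translation=[
    [0,0,0],
    [0,0,0],
    [0,0,0],
    [0,0,0],
    [0,0,0],
    [0,0,0],
  ],
  turn=[
    [0,0,0],
    [0,0,0],
    [0,0,0],
    [0,0,0],
    [0,0,0],
    [0,0,0],
  ],
  grip=0.2,
  grip_force=45,
)

```text
clock: 16.88
tool_pos: [0.6215, -0.0903, 0.1115]
eef_rot: [0.035, 0.999, -0.0, 0.001]
contact_force: [-1.0, 0.4, 7.2]
opening: 0.324
finger_force: 45.0
```

```bash
python3 - <<'E'
from h import *
look()
E
```

```text
tool local [  0.8 -91.8] 0.1115 open mm 28.517998243503605
top pts hist [ 0  0  0  0  6 14 15  7  0  0  0  0  0  0  6 12 18 14 13 14 17 17 15 19
 17 15 19 11 18  1  0  0]
pad face n 91 [27.4 41.2 42.6 68.7]
bar y [-86.4 -79.6 -76.2]
```

servo_tool(
  translation=[
    [0,0,0],
    [0,0,0],
    [0,0,0],
    [0,0,0],
    [0,0,0],
    [0,0,0],
  ],
  turn=[
    [0,0,0],
    [0,0,0],
    [0,0,0],
    [0,0,0],
    [0,0,0],
    [0,0,0],
  ],
  grip=0.85,
)

```text
clock: 17.68
tool_pos: [0.6207, -0.091, 0.11]
eef_rot: [0.035, 0.999, -0.001, 0.0]
contact_force: [-0.3, -0.4, 0.6]
opening: 0.849
finger_force: 0.0
```

```bash
python3 - <<'E'
from h import *
look()
E
```

```text
tool local [  0.1 -92.5] 0.11 open mm 74.70957361772399
top pts hist [ 0  0  0  0  4 14 16  7  0  0  0  0  0  0  6 12 19 13 16 15 15 17 16 15
 20 17 19 18  8  1  0  0]
pad face n 93 [26.3 41.2 42.7 67.9]
bar y [-66.1 -59.6 -56.5]
```

servo_tool(
  translation=[
    [0,0,0],
    [0,0,0],
    [0,0,0],
    [0,0,0],
    [0,0,0],
    [0,0,0],
  ],
  turn=[
    [0,0,0],
    [0,0,0],
    [0,0,0],
    [0,0,0],
    [0,0,0],
    [0,0,0],
  ],
  grip=0.2,
)

```text
clock: 18.48
tool_pos: [0.6213, -0.0903, 0.1112]
eef_rot: [0.035, 0.999, -0.0, 0.001]
contact_force: [-0.8, 1.8, 6.3]
opening: 0.33
finger_force: 45.0
```

```bash
python3 - <<'E'
from h import *
look()
E
```

```text
tool local [  0.6 -91.8] 0.1112 open mm 29.035934984128964
top pts hist [ 0  0  0  0  0  0  2 16 13 13  1  0  0  0  4 14 17 16 15 16 13 17 18 15
 19 13 21 12 16  0  0  0]
pad face n 106 [26.9 47.3 49.  56.8]
bar y [-86.3 -79.8 -75.8]
```

Works: the ram advances about 7 mm per pump. Third pump.

servo_tool(
  translation=[
    [0,0,0],
    [0,0,0],
    [0,0,0],
    [0,0,0],
    [0,0,0],
    [0,0,0],
  ],
  turn=[
    [0,0,0],
    [0,0,0],
    [0,0,0],
    [0,0,0],
    [0,0,0],
    [0,0,0],
  ],
  grip=0.85,
)

```text
clock: 19.27
tool_pos: [0.6207, -0.091, 0.1101]
eef_rot: [0.035, 0.999, -0.001, 0.0]
contact_force: [-0.3, 0.6, 0.7]
opening: 0.849
finger_force: 0.0
```

servo_tool(
  translation=[
    [0,0,0],
    [0,0,0],
    [0,0,0],
    [0,0,0],
    [0,0,0],
    [0,0,0],
  ],
  turn=[
    [0,0,0],
    [0,0,0],
    [0,0,0],
    [0,0,0],
    [0,0,0],
    [0,0,0],
  ],
  grip=0.2,
)

```text
clock: 20.02
tool_pos: [0.6213, -0.0903, 0.1112]
eef_rot: [0.035, 0.999, -0.0, 0.001]
contact_force: [-1.1, 2.0, 6.7]
opening: 0.325
finger_force: 45.0
```

```bash
python3 - <<'E'
from h import *
look()
E
```

```text
tool local [  0.6 -91.8] 0.1112 open mm 28.63659244960419
top pts hist [21 23  1  0  0  0  0  0  0 10 13 12  2  0  4 18 15 17 15 18 15 11 20 15
 17 20 18 13 12  0  0  0]
pad face n 118 [25.  37.  55.5 56.5]
bar y [-85.3 -79.6 -75.9]
```

servo_tool(
  translation=[
    [0,0,0],
    [0,0,0],
    [0,0,0],
    [0,0,0],
    [0,0,0],
    [0,0,0],
  ],
  turn=[
    [0,0,0],
    [0,0,0],
    [0,0,0],
    [0,0,0],
    [0,0,0],
    [0,0,0],
  ],
  grip=0.85,
)

```text
clock: 20.82
tool_pos: [0.6207, -0.091, 0.1101]
eef_rot: [0.035, 0.999, -0.001, 0.0]
contact_force: [0.1, 0.2, -0.4]
opening: 0.848
finger_force: 0.0
```

servo_tool(
  translation=[
    [0,0,0],
    [0,0,0],
    [0,0,0],
    [0,0,0],
    [0,0,0],
    [0,0,0],
  ],
  turn=[
    [0,0,0],
    [0,0,0],
    [0,0,0],
    [0,0,0],
    [0,0,0],
    [0,0,0],
  ],
  grip=0.2,
)

```text
clock: 21.58
tool_pos: [0.6213, -0.0903, 0.1112]
eef_rot: [0.035, 0.999, -0.0, 0.001]
contact_force: [-1.5, 0.5, 6.7]
opening: 0.323
finger_force: 45.0
```

```bash
python3 - <<'E'
from h import *
look('pics/p4.png')
E
```

```text
tool local [  0.6 -91.8] 0.1112 open mm 28.43873725812202
top pts hist [12 14 21 16  7  0  0  0  0  0  0  2 17 17  6 17 13 15 15 15 17 13 18 16
 19 14 20 16 13  0  0  0]
pad face n 115 [30.4 38.  47.3 64.8]
bar y [-85.2 -80.  -76.8]
```

View pics/p4.png

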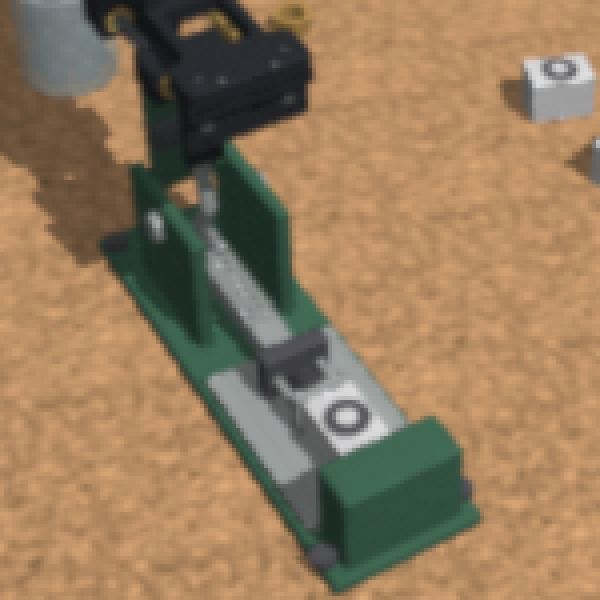

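The picture shows the pad at (305,380) just behind the holder (347,417), with a gap left to the anvil. Fifth pump.

servo_tool(
  translation=[
    [0,0,0],
    [0,0,0],
    [0,0,0],
    [0,0,0],
    [0,0,0],
    [0,0,0],
  ],
  turn=[
    [0,0,0],
    [0,0,0],
    [0,0,0],
    [0,0,0],
    [0,0,0],
    [0,0,0],
  ],
  grip=0.85,
)

```text
clock: 22.38
tool_pos: [0.6207, -0.091, 0.1101]
eef_rot: [0.035, 0.999, -0.001, 0.0]
contact_force: [0.1, -0.5, 0.8]
opening: 0.849
finger_force: 0.0
```

servo_tool(
  translation=[
    [0,0,0],
    [0,0,0],
    [0,0,0],
    [0,0,0],
    [0,0,0],
    [0,0,0],
  ],
  turn=[
    [0,0,0],
    [0,0,0],
    [0,0,0],
    [0,0,0],
    [0,0,0],
    [0,0,0],
  ],
  grip=0.2,
)

```text
clock: 23.12
tool_pos: [0.6213, -0.0903, 0.1112]
eef_rot: [0.035, 0.999, -0.0, 0.001]
contact_force: [-2.0, 1.6, 5.2]
opening: 0.325
finger_force: 45.1
```

```bash
python3 - <<'E'
from h import *
look('pics/p5.png')
E
```

```text
tool local [  0.6 -91.8] 0.1112 open mm 28.60627884733806
top pts hist [ 0  0  7 17 17 20 12  0  0  0  0  0  0  1 13 14 10 17 14 14 18 14 16 15
 18 16 18 19 10  1  0  0]
pad face n 116 [37.5 44.4 51.3 55.8]
bar y [-86.4 -80.  -76.4]
```

View pics/p5.png

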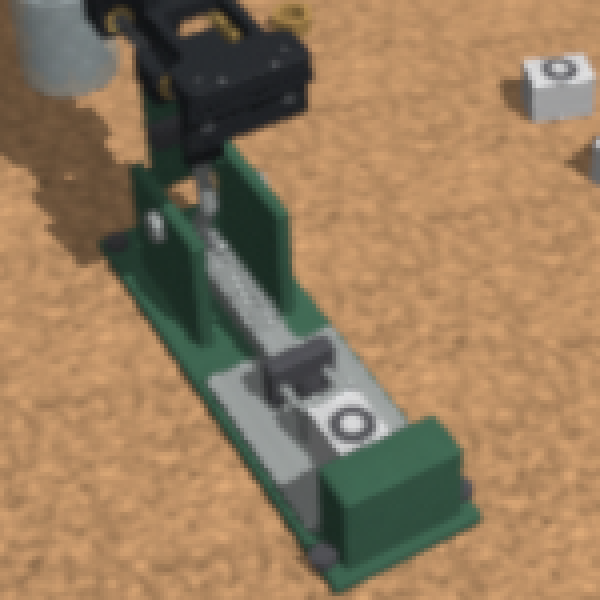

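The holder has moved slightly (ring now at (353,425)). I'll measure its position by the ring, and the carriage-to-holder gap, before the next pump.

```bash
cat >> h.py <<'E'
def ring():
    b=snap('scene'); g=cv2.cvtColor(b['img'],cv2.COLOR_RGB2GRAY); p=b['P']; l=(p[...,:2]-O)@M*1000
    m=(abs(l[...,0])<14)&(l[...,1]>70)&(l[...,1]<107)&(p[...,2]>.043)&(p[...,2]<.053)&(g<110)
    c=l[m]; (x,y),rad=cv2.minEnclosingCircle(c.astype(np.float32)); print('ring',m.sum(),(round(x,1),round(y,1)),round(rad,1),c.mean(0).round(1))
    t=l[(abs(l[...,0])<16)&(l[...,1]>15)&(l[...,1]<56)&(p[...,2]>.043)&(p[...,2]<.053)][:,1]; print('carriage front',np.percentile(t,[90,97]))
E
python3 - <<'E'
from h import *
ring()
p=np.load('sc1.npy')
E
```

```text
ring 39 (4.2, 89.6) 17.5 [ 0.9 90.2]
carriage front [38.82277027 39.44474251]
```

Holder centre is about 91 mm, with roughly 2 mm left to the anvil, and the pad face (about 69 mm) is just touching it. One more full squeeze should give about 5 mm of sink.

servo_tool(
  translation=[
    [0,0,0],
    [0,0,0],
    [0,0,0],
    [0,0,0],
    [0,0,0],
    [0,0,0],
  ],
  turn=[
    [0,0,0],
    [0,0,0],
    [0,0,0],
    [0,0,0],
    [0,0,0],
    [0,0,0],
  ],
  grip=0.85,
)

```text
clock: 23.98
tool_pos: [0.6207, -0.091, 0.1101]
eef_rot: [0.035, 0.999, -0.001, 0.0]
contact_force: [0.6, 0.4, 0.1]
opening: 0.848
finger_force: 0.0
```

servo_tool(
  translation=[
    [0,0,0],
    [0,0,0],
    [0,0,0],
    [0,0,0],
    [0,0,0],
    [0,0,0],
    [0,0,0],
    [0,0,0],
  ],
  turn=[
    [0,0,0],
    [0,0,0],
    [0,0,0],
    [0,0,0],
    [0,0,0],
    [0,0,0],
    [0,0,0],
    [0,0,0],
  ],
  grip=0.2,
)

```text
clock: 24.98
tool_pos: [0.6212, -0.0903, 0.1112]
eef_rot: [0.035, 0.999, -0.0, 0.001]
contact_force: [-2.2, 1.1, 6.3]
opening: 0.324
finger_force: 45.1
```

```bash
python3 - <<'E'
from h import *
look('pics/p6.png'); ring()
E
```

```text
tool local [  0.6 -91.8] 0.1112 open mm 28.471875732700365
top pts hist [ 0  0  0  0  7 14 17 18 21  1  0  0  0  1  8 13 14 11 16 19 14 14 15 15
 15 19 19 19 11  1  0  0]
pad face n 83 [44.1 48.5 55.8 58.9]
bar y [-86.2 -78.7 -75.4]
ring 45 (4.4, 90.0) 17.9 [-0. 95.]
carriage front [44.58575398 45.07169034]
```

View pics/p6.png

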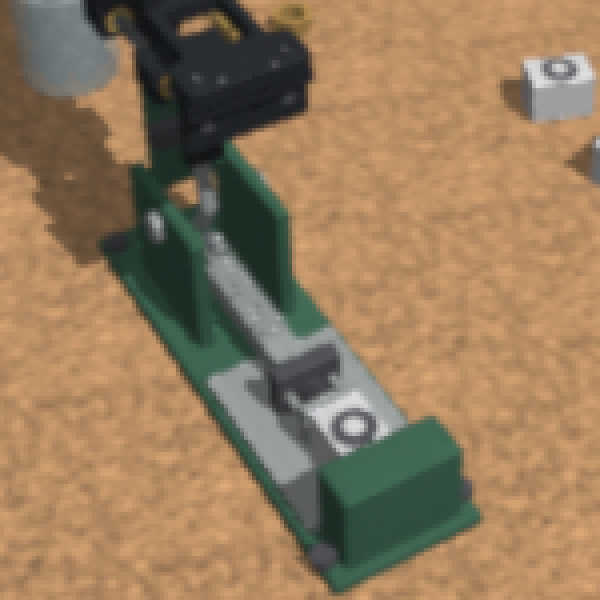

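Picture: the carriage (305,370) has closed up on the holder (ring (355,427)), which sits at the anvil. I'll quantify the shifts between the last two squeezes by template matching.

```bash
ls pics/scene*; python3 - <<'E'
import cv2,numpy as np,glob
fs=sorted(glob.glob('pics/scene_*.png'),key=lambda f:float(f[11:-4]))
# scale px/mm along press y on plate: project with calibration
from h import *
b=optics.snapshot('scene')
def pr(x,y,z):
    X=np.array([*loc(x/1000,y/1000),z]); c=b['R']@X+b['t']; p=b['mtx']@c; return p[:2]/p[2]
G=[cv2.resize(cv2.imread(f,0),None,fx=8,fy=8,interpolation=cv2.INTER_CUBIC) for f in fs]
def match(i,j,u,v,h):
    u,v,h=int(u*8),int(v*8),h*8; t=G[i][v-h:v+h,u-h:u+h]; q=G[j][v-h-64:v+h+64,u-h-64:u+h+64]
    R_=cv2.matchTemplate(q,t,cv2.TM_CCOEFF_NORMED); _,s,_,l=cv2.minMaxLoc(R_); return (np.array(l)-64)/8,s
e=lambda y,z:pr(0,y+1,z)-pr(0,y,z)
n=len(fs); print(fs[-5:], 'px/mm',e(90,.048),e(40,.05))
for i,j in [(n-5,n-4),(n-4,n-2),(n-4,n-3),(n-2,n-1)]:
    for nm,u,v,h,y in [('holder',140+353/4,160+422/4,8,90),('carriage',140+303/4,160+365/4,8,38)]:
        d,s=match(i,j,u,v,h); k=e(y,.048); print(fs[i],fs[j],nm,d,round(s,3),'mm',round(d@k/(k@k),2))
E
```

```text
pics/scene_0.10.png
pics/scene_12.95.png
pics/scene_16.12.png
pics/scene_16.93.png
pics/scene_17.73.png
pics/scene_18.52.png
pics/scene_20.07.png
pics/scene_21.62.png
pics/scene_23.18.png
pics/scene_23.23.png
pics/scene_25.02.png
pics/scene_25.07.png
['pics/scene_21.62.png', 'pics/scene_23.18.png', 'pics/scene_23.23.png', 'pics/scene_25.02.png', 'pics/scene_25.07.png'] px/mm [0.23962768 0.31447002] [0.2231415  0.29241031]
pics/scene_21.62.png pics/scene_23.18.png holder [1.125 1.375] 0.78 mm 4.49
pics/scene_21.62.png pics/scene_23.18.png carriage [1.625 2.   ] 0.983 mm 7.03
pics/scene_23.18.png pics/scene_25.02.png holder [0.375 0.5  ] 0.944 mm 1.58
pics/scene_23.18.png pics/scene_25.02.png carriage [1.125 1.375] 0.915 mm 4.84
pics/scene_23.18.png pics/scene_23.23.png holder [0. 0.] 1.0 mm 0.0
pics/scene_23.18.png pics/scene_23.23.png carriage [0. 0.] 1.0 mm 0.0
pics/scene_25.02.png pics/scene_25.07.png holder [0. 0.] 1.0 mm 0.0
pics/scene_25.02.png pics/scene_25.07.png carriage [0. 0.] 1.0 mm 0.0
```

The carriage advanced about 6–7 mm while the holder moved only 1.6 mm, so the pad has sunk about 5 mm against the anvil. The trigger is still held squeezed, so I hand in.

```bash
python3 -c "
from h import *
print(r.finish_job())"
```

```text
the job is handed in; nothing more can be done
None
```

I handed the job in at about 25 s. The holder stands on the plate against the anvil, the pad has sunk about 5 mm after six pumps (estimated from the camera images), and the fingers still hold the trigger fully squeezed. The hand-in returned no verdict.

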